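# Fill the sample caddy and put the spare jerky bars back to dry

## Robot

A 6-joint arm with a two-finger parallel gripper is mounted at the origin on the work surface. World frame = base frame: x ahead of the robot, y to its left, z up, the work surface at z = 0. Lengths are in m, angles in rad, forces in N, time in s.
With the tool pointing down it reaches from about 0.3 to 0.825 m from the base axis. Payload 5.4 kg.
Tool frame: the origin (TCP) lies at the very end of the fingers, on their centre line; the grasp point (between the pads) lies 19 mm behind it; z points along the fingers, x is the direction in which the jaws open and shut, and the axes are right-handed (so a half turn about z gives the same grasp; the last joint's range is limited). The gripper opens to 92 mm and grips with 3 to 60 N. Pads are 20 mm wide; open, the fingers measure 128 mm over their backs; the gripper's body (75 mm by 189 mm) begins 69 mm behind the grasp point.
Start: joints at [-1.531, 0.158, 1.597, -0, 1.386, -0.21], TCP at [0.142, -0.557, 0.19] pointing down, gripper open.
Joint ranges: [-2.91, 2.91], [-0.94, 2.29], [0.18, 2.7], [-1.29, 4.43], [0.17, 2.64], [-3, 3]. Speed limits (rad/s): [2.57, 2.57, 3.14, 3.14, 3.14, 3.14].

## Interface

Orientations are given as a rotation vector (axis times angle).
In Python, from workcell import bot gives the robot as it stands. Calls block until the motion is done:
- bot.goto(position, orientation): joint-space move of the TCP to a pose.
- bot.line_to(position, rot=None, max_speed=0.15): straight line of the TCP; rot=None keeps the orientation; max_speed is the mean speed in m/s.
- bot.set_joints(angles): joint-space move.
- bot.set_gripper(opening, newtons=None): opening from 0.0 (shut) to 1.0 (fully open); newtons is the grip in N (None keeps the last); returns when the fingers have stopped.
- bot.hold(seconds).
- bot.inverse_kinematics(position, orientation): joint angles nearest the present ones, or None.
- bot.read_camera(name): name is "scene" or "top"; returns a dict with "pixels" (420x560x3 uint8, blue, green, red), "fx", "fy", "cx", "cy" (pixels), "R" (3x3) and "t" (3): a world point X has camera coordinates R X + t. Camera axes: x right, y down, z forward; pixel columns grow to the right and rows downward; lengths in m; the calibration is good to about 2 mm. A picture is of the moment at which its call begins. There is no depth.
A pose or a line that the arm cannot do raises bot.MotionError and nothing moves.
- bot.job_done(): hands the job in, once; it reports no verdict.
Readings, each from a call of its own:
- bot.current_clock(): time.
- bot.current_joints(): joint angles.
- bot.current_joint_vel(): joint speeds.
- bot.current_effort(): joint torques, N m.
- bot.current_ee_pos(): TCP position.
- bot.current_tool_rot(): TCP orientation.
- bot.current_contact_force(): force on the tool from outside, world axes, zero at the start.
- bot.current_ft_torque(): the same for the moment, N m.
- bot.current_opening(): opening from 0.0 (shut) to 1.0 (fully open).
Only numpy, scipy, OpenCV 4.12 (cv2) and the standard library are available. Lean on these libraries where they do the work, as an engineer would, in place of code of your own. Each camera call takes 0.05 s, during which the arm holds its last target.

## Task

Look which wells of the white sample caddy have no jerky bar: lay one bar from the cutting board flat in each empty well, and press all three flip lids fully shut. Lay every bar left over flat in the wire drying tray, not stacked, so that the board is clear. Leave the spice jars where they stand and upright.

Things in the scene. Friction and masses are not known exactly. Their poses are not given: they have to be found in the camera images.
- caddy: white sample caddy fixed to the table, 104 x 262 x 45 mm high, origin under its centre; x points from the hinge side (robot side) to the far side, y along the row. Three wells in a row 88 mm apart, 76 mm (x) by 48 mm (y) and 11 mm deep (floor 34 mm above the table): each takes just one bar, long side along x. The rims between wells are flat, 40 mm wide
- well0 (a point): centre of the floor of the left (+y) well of the caddy, 34 mm above the table; axes as the caddy's
- well1 (a point): centre of the floor of the middle well of the caddy, 34 mm above the table; axes as the caddy's
- well2 (a point): centre of the floor of the right (-y) well of the caddy, 34 mm above the table; axes as the caddy's
- lid0 (a joint): left well's see-through flip lid, rad: 0 fully shut, 1.57 upright, 1.95 leaning to the robot at its stop; stiff hinge, stays where left. Hinge line along caddy y, 44 mm robot-side of the well's centre, 46 mm above the table. Lid 86 mm long from the hinge, 52 wide, 3 thick (underside 1 mm above the hinge line); not shut over two stacked bars
- lid0_tab (a point): grip point on the red tab of the left lid, 8 mm below its top. The tab is a block 16 mm along the lid, 12 mm across (caddy's y), 28 mm tall on the lid's top face, its middle 66 mm from the hinge line; the point is 66 mm along the lid's x from the hinge line and 24 mm out along the lid's z; the point's axes turn with the lid: x from hinge to free edge, z out of its top face
- lid1 (a joint): middle well's see-through flip lid, rad: 0 fully shut, 1.57 upright, 1.95 leaning to the robot at its stop; stiff hinge, stays where left. Hinge line along caddy y, 44 mm robot-side of the well's centre, 46 mm above the table. Lid 86 mm long from the hinge, 52 wide, 3 thick (underside 1 mm above the hinge line); not shut over two stacked bars
- lid1_tab (a point): grip point on the red tab of the middle lid, 8 mm below its top. The tab is a block 16 mm along the lid, 12 mm across (caddy's y), 28 mm tall on the lid's top face, its middle 66 mm from the hinge line; the point is 66 mm along the lid's x from the hinge line and 24 mm out along the lid's z; the point's axes turn with the lid: x from hinge to free edge, z out of its top face
- lid2 (a joint): right well's see-through flip lid, rad: 0 fully shut, 1.57 upright, 1.95 leaning to the robot at its stop; stiff hinge, stays where left. Hinge line along caddy y, 44 mm robot-side of the well's centre, 46 mm above the table. Lid 86 mm long from the hinge, 52 wide, 3 thick (underside 1 mm above the hinge line); not shut over two stacked bars
- lid2_tab (a point): grip point on the red tab of the right lid, 8 mm below its top. The tab is a block 16 mm along the lid, 12 mm across (caddy's y), 28 mm tall on the lid's top face, its middle 66 mm from the hinge line; the point is 66 mm along the lid's x from the hinge line and 24 mm out along the lid's z; the point's axes turn with the lid: x from hinge to free edge, z out of its top face
- bar1: brown rigid jerky bar, 60 (x) x 32 (y) x 9 mm thick, 25 g, origin at the centre of its underside; starts on the cutting board; may be absent
- bar2: brown rigid jerky bar, 60 (x) x 32 (y) x 9 mm thick, 25 g, origin at the centre of its underside; starts on the cutting board; may be absent
- bar3: brown rigid jerky bar, 60 (x) x 32 (y) x 9 mm thick, 25 g, origin at the centre of its underside; starts on the cutting board; may be absent
- bar4: brown rigid jerky bar, 60 (x) x 32 (y) x 9 mm thick, 25 g, origin at the centre of its underside; starts on the cutting board; may be absent
- bar5: brown rigid jerky bar, 60 (x) x 32 (y) x 9 mm thick, 25 g, origin at the centre of its underside; starts on the cutting board; may be absent
- bar6: brown rigid jerky bar, 60 (x) x 32 (y) x 9 mm thick, 25 g, origin at the centre of its underside; starts on the cutting board; may be absent
- bar7: brown rigid jerky bar, 60 (x) x 32 (y) x 9 mm thick, 25 g, origin at the centre of its underside; starts lying in the left well of the caddy, under its lid; may be absent (then that well is empty)
- bar8: brown rigid jerky bar, 60 (x) x 32 (y) x 9 mm thick, 25 g, origin at the centre of its underside; starts lying in the middle well of the caddy, under its lid; may be absent (then that well is empty)
- bar9: brown rigid jerky bar, 60 (x) x 32 (y) x 9 mm thick, 25 g, origin at the centre of its underside; starts lying in the right well of the caddy, under its lid; may be absent (then that well is empty)
- board: green cutting board fixed to the table, 250 (x) x 250 (y) x 15 mm thick, origin under its centre
- tray: wire drying tray fixed to the table, 250 (x) x 250 (y) mm outside, origin under its centre; its flat bed is 4 mm above the table (bars rest at 4 mm), rim 4 mm wide and 14 mm high
- spice: bystander: small spice jar with green cap, 38 mm across, 60 mm tall, standing on the board among the bars; origin under its base
- salt: bystander: small glass jar with white cap, 40 mm across, 65 mm tall, between robot and caddy
- pepper: bystander: amber jar with black cap, 48 mm across, 100 mm tall, beyond the caddy
Things that resemble listed ones, but are neither listed nor needed, are in the scene too. Leave any blue or grey look-alike of the bar3 alone. Leave any purple look-alike of the bar5 alone.

How it is judged:
By the outcome, as a careful person would: the job done as asked, in the order asked, and still so for the second after the job is handed in, with the robot touching nothing.
Of bar1, bar2, bar3, bar4, bar5, bar6 only 4 to 6 are there at a start; the rules pass over those that are not, and their reading is None.
Of bar7, bar8, bar9 only 1 to 2 are there at a start; the rules pass over those that are not, and their reading is None.
At some moment in a run one of bar1, bar2, bar3, bar4, bar5, bar6 may be knocked a few centimetres aside while the robot is not near it.
Once in a run the grip may slacken for a moment while it holds something.
It also fails if it takes over 210 s, if anything falls off the work surface, if the arm or the gripper's body presses on something with over 40 N, if the wrist force passes 120 N, or if a joint passes its speed limit or range.

## Working session

There is one attempt and no reset: what is moved stays moved. The work goes in short steps, each a Python script; the robot and the scene stay as the last script left them, time stands still between calls to the robot, and variables do not carry over. Pictures are saved under pics/ and viewed, and the job is handed in when it is done.

```bash
ls; mkdir -p pics; cat > h.py <<'E'
import numpy as np, cv2
from workcell import bot
def cam(n,f=None):
    c=bot.read_camera(n)
    if f: cv2.imwrite('pics/'+f,c['pixels'])
    return c
def proj(c,X):
    p=np.array(c['R'])@np.array(X,float)+np.array(c['t']); return np.array([c['fx']*p[0]/p[2]+c['cx'],c['fy']*p[1]/p[2]+c['cy']])
def ray(c,u,v):
    R=np.array(c['R']);d=R.T@np.array([(u-c['cx'])/c['fx'],(v-c['cy'])/c['fy'],1.]);o=-R.T@np.array(c['t']);return o,d/np.linalg.norm(d)
def atz(c,u,v,z):
    o,d=ray(c,u,v);return o+d*(z-o[2])/d[2]
E
python3 - <<'E'
from h import *
for n in('scene','top'):
    c=cam(n,n+'0.png');R=np.array(c['R']);print(n,-R.T@np.array(c['t']),R.round(3).tolist(),c['fx'],c['fy'],c['cx'],c['cy'])
print(bot.current_clock(),bot.current_tool_rot())
E
```

```text
pics
scene [1.1664549  0.41401842 1.07335785] [[-0.505, 0.863, -0.004], [0.696, 0.404, -0.594], [-0.511, -0.303, -0.804]] 443.52117569447165 443.52117569447165 284.753418953496 209.5516313174854
top [0.44144809 0.06429403 1.01645186] [[0.007, -1.0, 0.005], [-0.993, -0.008, -0.117], [0.117, -0.005, -0.993]] 381.00176028320305 381.00176028320305 283.4438659792986 211.96995766064526
0.1 [-2.47980573e+00  1.92658567e+00  1.70908535e-03]
```

View pics/scene0.png

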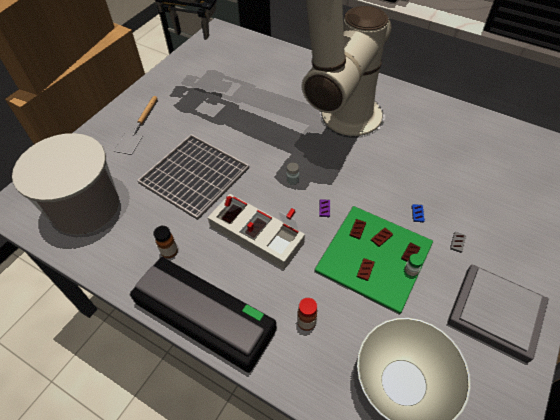

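View pics/top0.png

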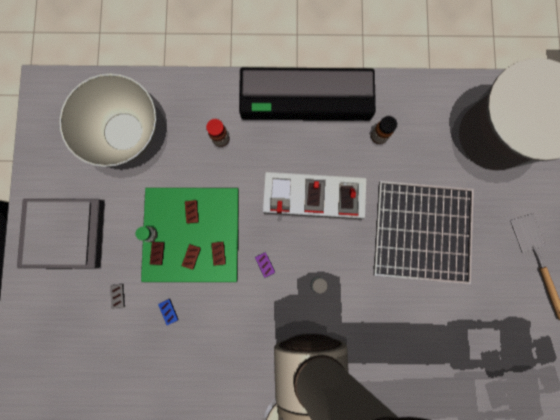

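```bash
python3 - <<'E'
import cv2
t=cv2.imread('pics/top0.png');s=cv2.imread('pics/scene0.png')
a=cv2.resize(t[160:230,250:380],(780,420),interpolation=cv2.INTER_CUBIC);cv2.imwrite('pics/c1.png',a)
a=cv2.resize(s[185:275,200:315],(766,600),interpolation=cv2.INTER_CUBIC);cv2.imwrite('pics/c2.png',a)
a=cv2.resize(t[180:330,90:290],(800,600),interpolation=cv2.INTER_CUBIC);cv2.imwrite('pics/c3.png',a)
a=cv2.resize(s[190:310,310:470],(800,600),interpolation=cv2.INTER_CUBIC);cv2.imwrite('pics/c4.png',a)
E
```

```text
(no output)
```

View pics/c1.png

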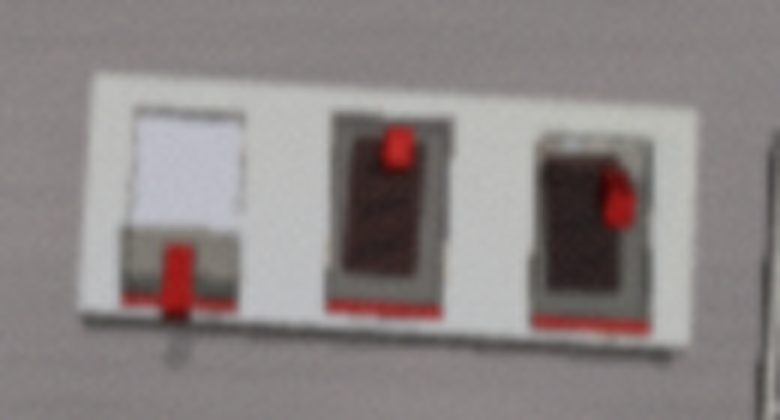

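View pics/c2.png

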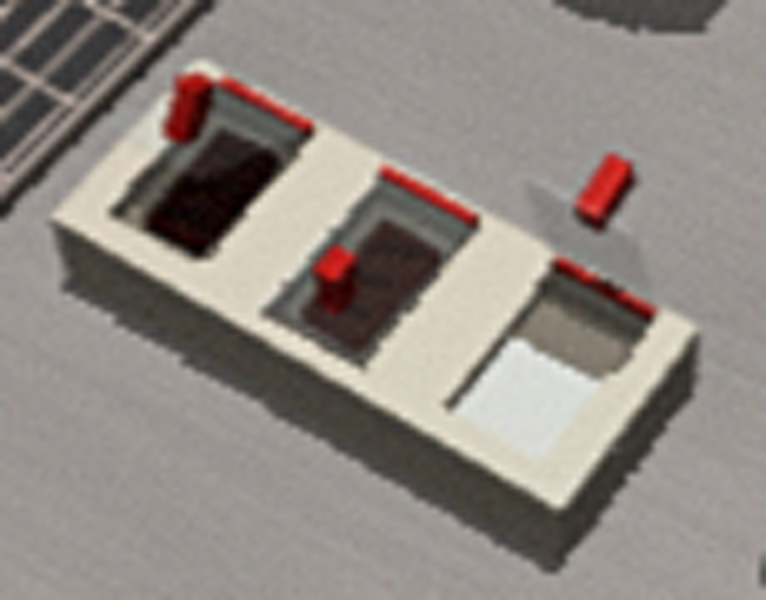

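View pics/c3.png

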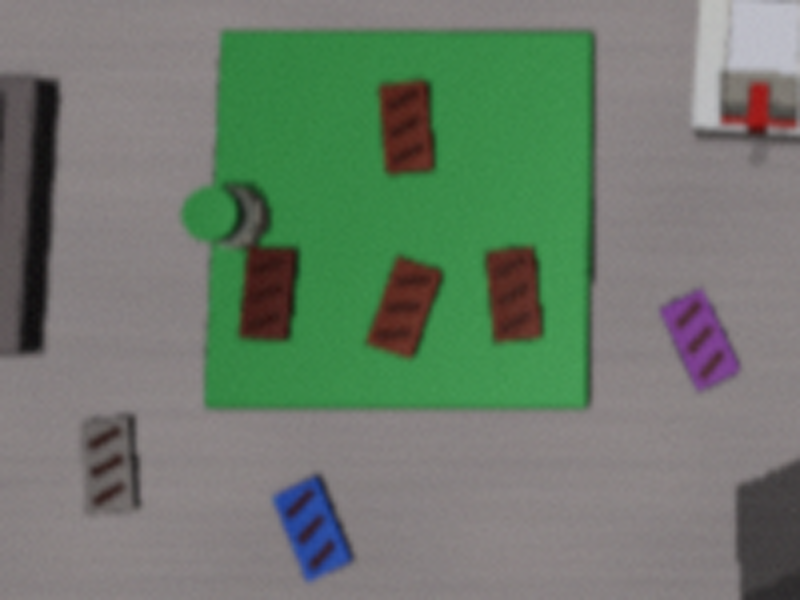

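View pics/c4.png

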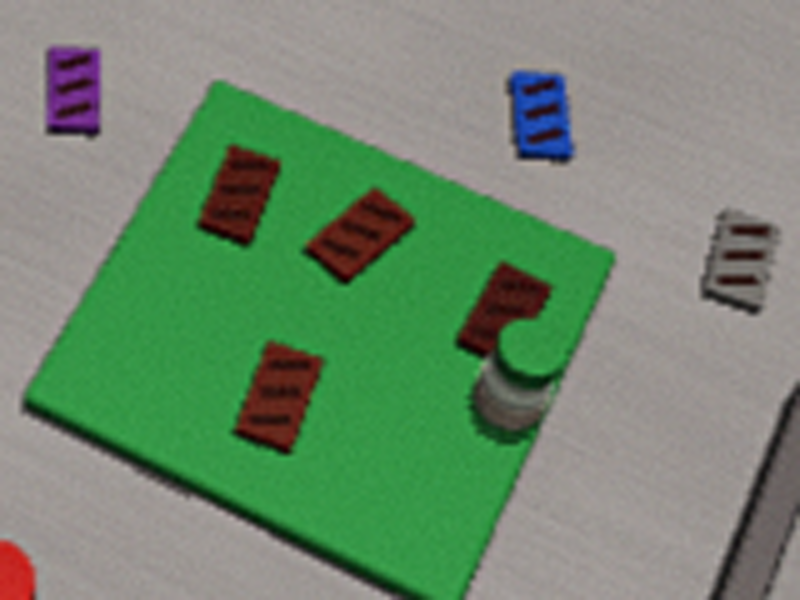

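```bash
cat >> h.py <<'E'
def tri(c1,p1,c2,p2):
    o1,d1=ray(c1,*p1);o2,d2=ray(c2,*p2)
    A=np.stack([d1,-d2],1);s=np.linalg.lstsq(A,o2-o1,rcond=None)[0]
    a=o1+s[0]*d1;b=o2+s[1]*d2;return (a+b)/2,np.linalg.norm(a-b)
def brown(c,hsv=None):
    h=cv2.cvtColor(c['pixels'],cv2.COLOR_BGR2HSV)
    H,S,V=[h[...,i].astype(int) for i in range(3)]
    m=(((H<14)|(H>170))&(S>90)&(V<140)&(V>25)).astype(np.uint8)
    return cv2.morphologyEx(m,cv2.MORPH_CLOSE,np.ones((3,3)))
def region(c,poly,z):
    m=np.zeros(c['pixels'].shape[:2],np.uint8)
    cv2.fillPoly(m,[np.array([proj(c,(x,y,z)) for x,y in poly]).round().astype(np.int32)],1);return m
def blobs(m,c,z,amin=25):
    n,l,st,ce=cv2.connectedComponentsWithStats(m);out=[]
    for i in range(1,n):
        if st[i,4]<amin: continue
        cs,_=cv2.findContours((l==i).astype(np.uint8),cv2.RETR_EXTERNAL,cv2.CHAIN_APPROX_NONE)
        ys,xs=np.nonzero(l==i)
        P=np.array([atz(c,u,v,z)[:2] for u,v in zip(xs,ys)])
        mu=P.mean(0);w,V=np.linalg.eigh(np.cov((P-mu).T));ax=V[:,1]
        out.append(dict(px=ce[i],A=st[i,4],xy=mu,yaw=(np.arctan2(ax[1],ax[0])+np.pi/2)%np.pi-np.pi/2,L=np.sqrt(12*w[1]),W=np.sqrt(12*w[0])))
    return out
E
python3 - <<'E'
from h import *
ct=cam('top');cs=cam('scene')
import pickle;pickle.dump((ct,cs),open('c0.pkl','wb'))
for n,c in(('top',ct),('scene',cs)):
    m=brown(c);print(n)
    for b in blobs(m,c,0.024): print(b['px'].round(1),b['A'],b['xy'].round(4),round(b['yaw'],3),round(b['L'],4),round(b['W'],4))
# board
for n,c in(('top',ct),('scene',cs)):
    h=cv2.cvtColor(c['pixels'],cv2.COLOR_BGR2HSV)
    m=cv2.inRange(h,(50,100,60),(75,255,255));k,l,st,ce=cv2.connectedComponentsWithStats(m)
    i=1+np.argmax(st[1:,4]);m=(l==i).astype(np.uint8)
    cn=max(cv2.findContours(m,0,1)[0],key=cv2.contourArea)
    P=np.array([atz(c,u,v,.015)[:2] for u,v in cn[:,0]]).astype(np.float32)
    print(n,'board',cv2.minAreaRect(P))
    g=cv2.cvtColor(c['pixels'],cv2.COLOR_BGR2HSV);m=cv2.inRange(g,(0,0,150),(180,50,255))
    p=proj(c,(.5,.03,.045)).astype(int);
    k,l,st,ce=cv2.connectedComponentsWithStats(m)
    for i in range(1,k):
        if st[i,4]>800 and np.linalg.norm(ce[i]-p)<60:
            cn=max(cv2.findContours((l==i).astype(np.uint8),0,1)[0],key=cv2.contourArea)
            P=np.array([atz(c,u,v,.045)[:2] for u,v in cn[:,0]]).astype(np.float32)
            print(n,'caddy',ce[i],st[i,4],cv2.minAreaRect(P),cv2.boxPoints(cv2.minAreaRect(P)).round(4).tolist())
    m=cv2.inRange(h,(0,150,110),(8,255,255))|cv2.inRange(h,(172,150,110),(180,255,255))
    k,l,st,ce=cv2.connectedComponentsWithStats(m)
    for i in range(1,k):
        if st[i,4]>5:print(n,'red',ce[i].round(1),st[i])
E
```

```text
top
[381.5 132.1] 107 [ 0.7765 -0.2026] 0.896 0.0473 0.0259
[218.7 135. ] 130 [0.7646 0.235 ] -1.132 0.0464 0.0276
[315.6 185.7] 47 [ 0.6286 -0.0248] -0.141 0.025 0.0204
[351.8 192.8] 71 [ 0.6103 -0.1204] 0.117 0.0288 0.017
[191.3 211.4] 231 [0.5577 0.3011] 0.103 0.0549 0.029
[279.9 208.1] 67 [0.5682 0.0693] 1.119 0.0375 0.0326
[156.6 252.8] 240 [0.4492 0.3869] -0.035 0.0549 0.0293
[218.1 253.1] 232 [0.4496 0.228 ] 0.149 0.0541 0.0285
[190.8 256.5] 242 [0.4401 0.2984] -0.317 0.0556 0.0289
[301.9 346.1] 142 [0.2181 0.0107] 1.556 0.0541 0.0185
scene
[50.9 51.5] 5019 [ 0.2774 -1.2038] 0.851 0.8549 0.3513
[366.1  17.1] 688 [-0.5699 -0.2002] -1.199 0.1602 0.1588
[129.6  37.7] 50 [ 0.0604 -0.9818] 0.892 0.0959 0.0267
[118.1  43.9] 47 [ 0.1173 -0.992 ] 0.854 0.0579 0.0471
[107.6  74.1] 876 [ 0.284  -0.8902] 0.775 0.2612 0.1739
[139.7  66.8] 25 [ 0.1895 -0.8135] 0.806 0.0782 0.0119
[324.9  85. ] 296 [-0.0704 -0.1429] 1.367 0.1184 0.0669
[24.2 87.8] 28 [ 0.5007 -1.0993] 1.425 0.0306 0.0225
[98.4 96.2] 73 [ 0.3982 -0.8261] 0.91 0.0708 0.0316
[ 34.9 137.2] 56 [ 0.6608 -0.859 ] 1.303 0.0558 0.02
[... 1272 characters left out ...]
0374336243, 0.30771511793136597), (0.24953848123550415, 0.24767467379570007), 0.2218429446220398)
scene caddy [298.27333342 218.79898613] 80089 ((0.3861222565174103, -0.09342807531356812), (1.1891437768936157, 1.7491652965545654), 0.13959968090057373) [[-0.21060000360012054, 0.779699981212616], [-0.20630000531673431, -0.9695000052452087], [0.9828000068664551, -0.9666000008583069], [0.978600025177002, 0.7825999855995178]]
scene red [227.2 200.4] [225 196   7  10  27]
scene red [239.4 200.1] [233 197  14   7  20]
scene red [290.3 212.6] [287 208   8  10  39]
scene red [263.5 213.6] [258 210  13   8  23]
scene red [249.9 224. ] [247 222   7   5  21]
scene red [307.5 305.8] [299 298  18  17 236]
```

```bash
python3 - <<'E'
from h import *
import pickle;ct,cs=pickle.load(open('c0.pkl','rb'))
T=[(265.8,172),(366.3,178),(365,217.5),(263.7,212.5)];S=[(283.3,261.6),(207.8,218),(230.8,194),(304.8,233.8)]
for t,s in zip(T,S):
    print('corner',*[x.round(4) for x in tri(ct,t,cs,s)],atz(ct,*t,.045)[:2].round(4),atz(cs,*s,.045)[:2].round(4))
for t,s in [((316,184),(249.9,224)),((353.1,194.3),(227.2,200.4)),((279.1,206.6),(290.3,212.6))]: print('tab',*[x.round(4) for x in tri(ct,t,cs,s)])
for t,s in [((191.3,211.4),(365.5,268.9)),((218.1,253.1),(357.5,228.5)),((190.8,256.5),(381.6,236.6)),((156.6,252.8),(411,251))]: print('bar',*[x.round(4) for x in tri(ct,t,cs,s)])
# model overlays of caddy with pose
import sys
def draw(pose,lids,fn):
    x0,y0,yaw=pose;R=np.array([[np.cos(yaw),-np.sin(yaw)],[np.sin(yaw),np.cos(yaw)]])
    ims=[]
    for c,box in((ct,(160,240,250,380)),(cs,(180,280,195,320))):
        k=6;im=cv2.resize(c['pixels'],None,fx=k,fy=k,interpolation=cv2.INTER_CUBIC)
        def L(P,col):
            q=[]
            for p in P:
                w=R@np.array(p[:2])+[x0,y0];u=proj(c,(w[0],w[1],p[2]));q.append((u+.5)*k)
            cv2.polylines(im,[np.array(q).astype(np.int32)],True,col,1)
        L([(a*.052,b*.131,.045) for a,b in((1,1),(1,-1),(-1,-1),(-1,1))],(255,0,0))
        for i,th in enumerate(lids):
            y=.088*(1-i)
            L([(a*.038,y+b*.024,.045) for a,b in((1,1),(1,-1),(-1,-1),(-1,1))],(255,255,0))
            L([(a*.038,y+b*.024,.034) for a,b in((1,1),(1,-1),(-1,-1),(-1,1))],(0,255,255))
            f=lambda l,n,dy:(-.044+l*np.cos(th)-n*np.sin(th),y+dy,.046+l*np.sin(th)+n*np.cos(th))
            L([f(0,.0025,-.026),f(.086,.0025,-.026),f(.086,.0025,.026),f(0,.0025,.026)],(0,255,0))
            for n in(.004,.032): L([f(.058,n,-.006),f(.074,n,-.006),f(.074,n,.006),f(.058,n,.006)],(255,0,255))
        r0,r1,c0,c1=[q*k for q in box];ims.append(im[r0:r1,c0:c1])
    w=max(i.shape[1] for i in ims);ims=[cv2.copyMakeBorder(i,0,0,0,w-i.shape[1],0) for i in ims]
    o=np.vstack(ims);s=min(800/o.shape[1],600/o.shape[0]);
    for j,i in enumerate(ims): cv2.imwrite(f'pics/{fn}{j}.png',cv2.resize(i,None,fx=min(800/i.shape[1],600/i.shape[0]),fy=min(800/i.shape[1],600/i.shape[0])))
draw((.605,-.0198,-.053),(1.95,.05,.5),'ov')
E
```

```text
corner [0.6607 0.1074 0.039 ] 0.0014 [0.6597 0.1065] [0.6634 0.1098]
corner [ 0.6463 -0.1539  0.0383] 0.0048 [ 0.646  -0.1547] [ 0.6491 -0.1478]
corner [ 0.5419 -0.1473  0.0396] 0.0073 [ 0.5428 -0.1495] [ 0.5442 -0.1406]
corner [0.5538 0.1126 0.0373] 0.0038 [0.5537 0.1105] [0.5575 0.1166]
tab [ 0.6229 -0.0205  0.0751] 0.0015
tab [ 0.5955 -0.1115  0.0903] 0.0008
tab [0.5598 0.0709 0.116 ] 0.0005
bar [0.5581 0.3035 0.0169] 0.0014
bar [0.4492 0.2298 0.0168] 0.0012
bar [0.44   0.3005 0.0166] 0.0009
bar [0.4484 0.3886 0.0233] 0.003
```

View pics/ov0.png

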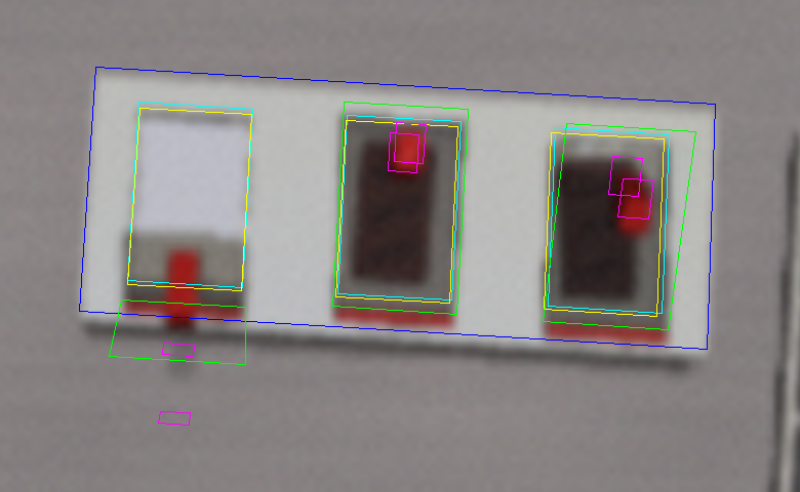

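View pics/ov1.png

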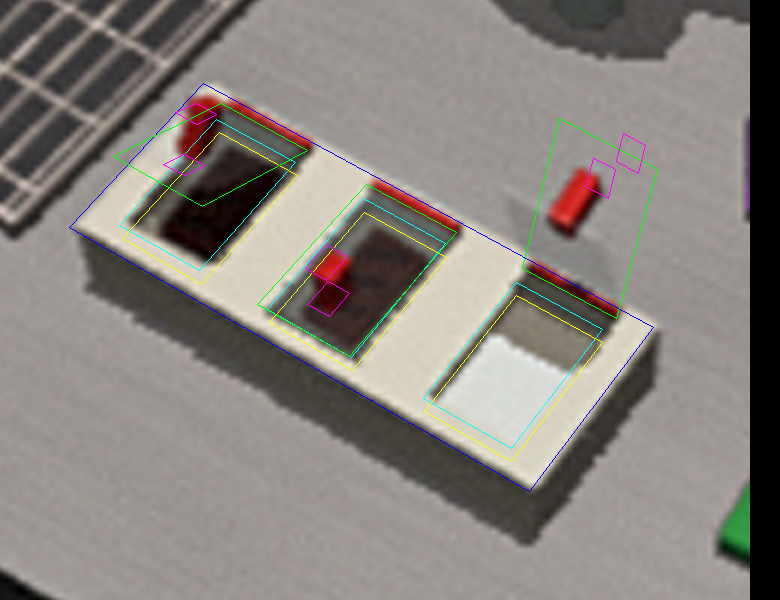

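```bash
cat >> h.py <<'E'
from scipy.spatial.transform import Rotation as Ro
CAD=np.array([.6035,-.018]);CY=-.053
RC=np.array([[np.cos(CY),-np.sin(CY)],[np.sin(CY),np.cos(CY)]])
def cad(x,y,z): return np.array([*(RC@[x,y]+CAD),z])
def down(a):
    R=np.array([[np.cos(a),np.sin(a),0],[np.sin(a),-np.cos(a),0],[0,0,-1.]]);return Ro.from_matrix(R).as_rotvec()
def jaw(a):
    # pick equivalent nearest with q6 small
    q1=bot.current_joints()[0]
    return min([a+k*np.pi for k in(-2,-1,0,1,2)],key=lambda v:abs(q1-v+0.0))
def st(): print('t',round(bot.current_clock(),1),'p',np.round(bot.current_ee_pos(),4),'F',np.round(bot.current_contact_force(),1),'op',round(bot.current_opening(),3),flush=True)
E
python3 - <<'E'
from h import *
a=np.pi/2+CY
bot.set_gripper(0.0)
print(bot.inverse_kinematics(cad(.03,.088,.2),down(a)),bot.inverse_kinematics(cad(.03,.088,.2),down(a-np.pi)))
a=min((a,a-np.pi),key=lambda v:abs(bot.inverse_kinematics(cad(.03,.088,.2),down(v))[5]))
bot.goto(cad(.03,.088,.22),down(a));st()
bot.line_to(cad(.03,.088,.105));st()
ct=cam('top','p1t.png');cs=cam('scene','p1s.png')
for c in(ct,cs):print(proj(c,cad(.03,.088,.105)))
bot.line_to(cad(-.045,.088,.105),max_speed=.06);st()
E
python3 -c "
import cv2
a=cv2.imread('pics/p1t.png')[140:250,230:390];b=cv2.imread('pics/p1s.png')[150:260,220:380]
import numpy as np;cv2.imwrite('pics/p1.png',cv2.resize(np.hstack([a,b]),(800,275),interpolation=2))"
```

```text
[-8.13259778e-02  3.22960275e-01  1.38191167e+00 -4.44089210e-16
  1.43672071e+00 -1.59912230e+00] [-8.13259778e-02  3.22960275e-01  1.38191167e+00 -4.44089210e-16
  1.43672071e+00  1.54247035e+00]
t 4.4 p [0.6382 0.0674 0.22  ] F [-0.2  0.3 -0. ] op 0.007
t 5.3 p [0.639  0.0682 0.1063] F [ 0.5 -0.4  0.5] op 0.009
[280.37429123 175.37836612]
[274.30956182 235.71481604]
t 6.8 p [0.5634 0.0722 0.105 ] F [-0.1  0.3 -0.7] op 0.007
```

View pics/p1.png

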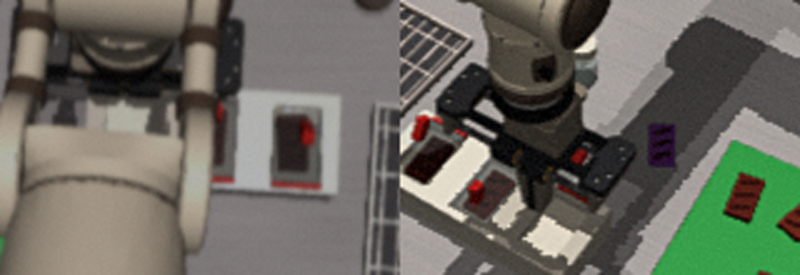

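```bash
cat >> h.py <<'E'
def crops(fn,tb=(150,230,250,380),sb=(180,270,195,320)):
    a=cam('top')['pixels'][tb[0]:tb[1],tb[2]:tb[3]];b=cam('scene')['pixels'][sb[0]:sb[1],sb[2]:sb[3]]
    a,b=[cv2.resize(i,(400,int(i.shape[0]*400/i.shape[1])),interpolation=2) for i in(a,b)]
    H=max(a.shape[0],b.shape[0]);a,b=[cv2.copyMakeBorder(i,0,H-i.shape[0],0,0,0) for i in(a,b)]
    cv2.imwrite('pics/'+fn,np.hstack([a,b]))
E
python3 - <<'E'
from h import *
p=cad(-.045,.088,.105)
bot.line_to(cad(-.02,.088,.13));bot.line_to(cad(-.02,.088,.22),max_speed=.25)
crops('p2.png')
bot.goto([.45,.23,.22],down(jaw(np.pi/2+.14)));st()
crops('p3.png')
E
```

```text
t 8.6 p [0.4506 0.2293 0.2197] F [-0.6 -0.5  0.1] op 0.004
```

View pics/p3.png

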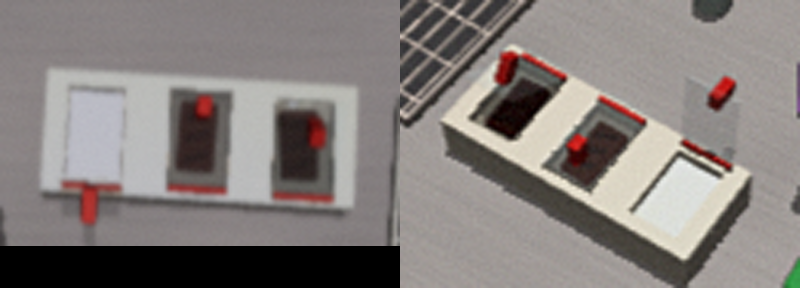

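```bash
cat >> h.py <<'E'
BD=[(.355,.165),(.65,.165),(.65,.46),(.355,.46)]
def bars(fn=None,poly=BD,z=.024,pr=True,amin=60):
    out={}
    for n in('top','scene'):
        c=cam(n); m=brown(c)*region(c,poly,z); out[n]=blobs(m,c,z,amin)
        if fn: cv2.imwrite('pics/%s_%s.png'%(fn,n),c['pixels'])
        if pr:
            for b in out[n]: print(n,b['px'].round(1),b['A'],b['xy'].round(4),'yaw',round(b['yaw'],3),round(b['L'],4),round(b['W'],4))
    return out
E
python3 - <<'E'
from h import *
bars('q1')
E
```

```text
top [191.8 209.2] 180 [0.5634 0.3002] yaw 0.403 0.0512 0.0264
top [187.8 237.6] 355 [0.489  0.3078] yaw 0.274 0.1157 0.0254
top [216.9 249.2] 118 [0.4594 0.2314] yaw 0.235 0.0347 0.0222
scene [357.5 228.4] 183 [0.4534 0.2316] yaw 0.136 0.0618 0.029
scene [381.6 236.6] 190 [0.4446 0.3015] yaw -0.311 0.0593 0.0302
scene [410.2 250.8] 148 [0.4485 0.3877] yaw -0.236 0.0589 0.0245
scene [365.3 268.8] 219 [0.5617 0.3044] yaw 0.134 0.0598 0.0296
```

```bash
cat >> h.py <<'E'
def pick(x,y,yaw,tz,op=.6,off=0,N=25,zh=.12):
    a=jaw(yaw+np.pi/2);x+=off*np.cos(yaw);y+=off*np.sin(yaw)
    bot.set_gripper(op)
    bot.goto([x,y,zh],down(a)); bot.line_to([x,y,tz+.02],max_speed=.2); bot.line_to([x,y,tz],max_speed=.06);st()
    bot.set_gripper(0.,N);st()
    bot.line_to([x,y,zh],max_speed=.12);st()
E
python3 - <<'E'
from h import *
pick(.4515,.230,.14,.0195)
a=jaw(CY+np.pi/2)
bot.goto(cad(.003,.088,.14),down(a));st()
crops('p4.png')
E
```

```text
t 13.4 p [0.4513 0.23   0.0192] F [-0.4 -1.   0.7] op 0.601
t 14.3 p [0.4515 0.23   0.0195] F [-0.7 -0.2  0.8] op 0.003
t 15.3 p [0.4508 0.2298 0.1191] F [0.5 0.2 0.1] op 0.006
t 16.2 p [0.6101 0.0708 0.1393] F [ 0.2  0.5 -0.1] op 0.006
```

View pics/p4.png

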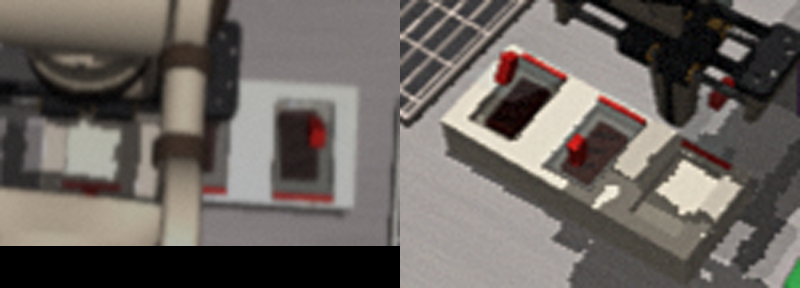

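```bash
python3 - <<'E'
from h import *
bot.set_gripper(.6)
bot.goto(cad(.02,-.02,.25),down(jaw(CY+np.pi/2)))
bars('q2')
crops('p5.png',(180,290,130,250),(190,310,310,440))
E
```

```text
top [191.3 211.4] 233 [0.5576 0.3012] yaw 0.107 0.0552 0.0291
top [210.4 243.1] 231 [0.4753 0.2487] yaw 0.112 0.0544 0.0284
top [156.6 252.8] 238 [0.4491 0.3869] yaw -0.025 0.0549 0.0291
top [190.8 256.5] 242 [0.4402 0.2984] yaw -0.311 0.056 0.0288
scene [360.3 238. ] 185 [0.479 0.252] yaw 0.119 0.0601 0.0287
scene [381.7 236.6] 189 [0.4445 0.3018] yaw -0.307 0.0592 0.03
scene [410.2 250.9] 148 [0.4486 0.3879] yaw -0.217 0.0592 0.0244
scene [365.4 268.9] 215 [0.5617 0.3047] yaw 0.11 0.0596 0.0291
```

View pics/p5.png

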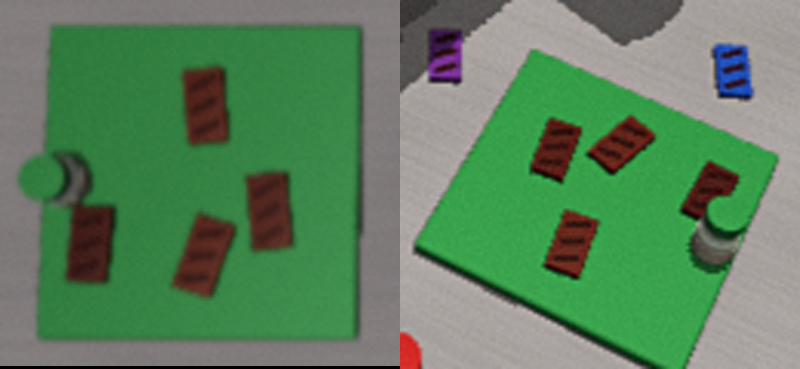

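```bash
python3 - <<'E'
from h import *
pick(.477,.2503,.115,.0195)
if bot.current_opening()>.2:
    bot.goto(cad(.003,.088,.16),down(jaw(CY+np.pi/2)));st()
    crops('p6.png')
E
```

```text
t 22.5 p [0.4768 0.2503 0.0192] F [ 0.1 -0.7  0.9] op 0.604
t 23.4 p [0.477  0.2503 0.0195] F [-0.   0.6  0.2] op 0.003
t 24.4 p [0.4763 0.2501 0.119 ] F [-0.2  0.8 -0.2] op 0.008
```

```bash
python3 - <<'E'
from h import *
c=cam('scene','p7.png');cv2.imwrite('pics/p7c.png',cv2.resize(c['pixels'][170:300,300:450],(750,650)[:2],interpolation=2)[:600])
bars()
print(proj(c,bot.current_ee_pos()))
E
```

```text
top [191.2 218.2] 249 [0.5397 0.3008] yaw 0.16 0.0967 0.0271
top [210.9 237.7] 96 [0.489  0.2479] yaw 0.537 0.0309 0.0218
top [194.8 281.8] 61 [0.3758 0.2858] yaw -1.533 0.0316 0.0128
scene [360.4 237.8] 184 [0.4783 0.2518] yaw 0.132 0.0625 0.0285
scene [381.7 236.5] 187 [0.4443 0.3019] yaw -0.29 0.0589 0.0299
scene [410.1 250.9] 149 [0.4486 0.3878] yaw -0.231 0.0591 0.0244
scene [365.4 269. ] 217 [0.5622 0.3048] yaw 0.124 0.0599 0.0293
[364.90237344 217.3927256 ]
```

View pics/p7c.png

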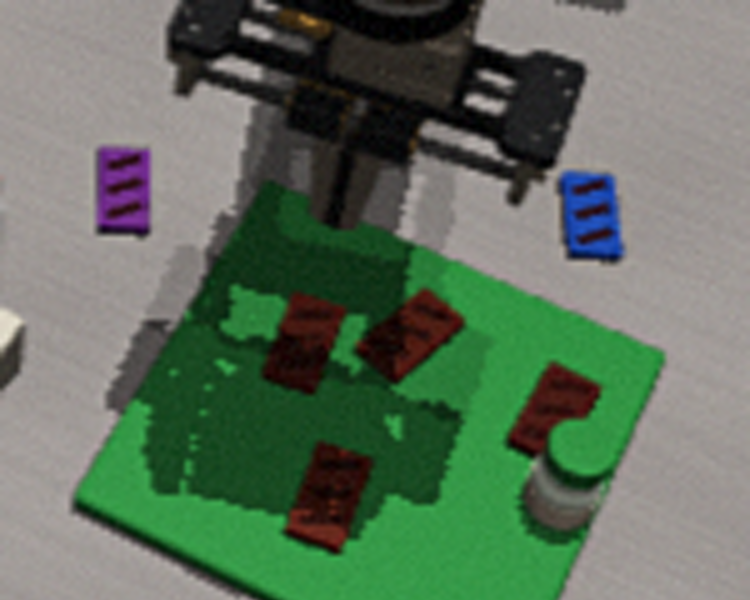

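```bash
python3 - <<'E'
from h import *
x,y=.4775,.2503;a=jaw(.12+np.pi/2)
bot.set_gripper(.6)
bot.goto([x,y,.05],down(a));bot.line_to([x,y,.02],max_speed=.15)
z=.02
while z>.001:
    z-=.0015;bot.line_to([x,y,z],max_speed=.03);f=bot.current_contact_force();print(round(z,4),np.round(f,1),round(bot.current_ee_pos()[2],4))
    if f[2]>4: break
E
```

```text
0.0185 [ 0.3 -0.8  1.1] 0.0193
0.017 [0.  0.3 0.2] 0.0171
0.0155 [-0.5 -0.2  0.1] 0.0154
0.014 [ 0.5 -0.7 -0.2] 0.0138
0.0125 [0.7 0.9 0.3] 0.0124
0.011 [0.3 0.5 0.2] 0.0109
0.0095 [-1.3 -0.1  0.4] 0.0094
0.008 [-0.1 -0.3  0.8] 0.0079
0.0065 [-1.5 -0.3  0.1] 0.0064
0.005 [-0.1  0.1  0.4] 0.0049
0.0035 [-0.  -0.4 -0. ] 0.0034
0.002 [ 0.4  0.2 -0.7] 0.0019
0.0005 [-0.7  0.2  0.1] 0.0004
```

```bash
python3 - <<'E'
from h import *
c=cam('scene');cv2.imwrite('pics/p8c.png',cv2.resize(c['pixels'][170:290,300:450],(750,600),interpolation=2))
print(proj(c,bot.current_ee_pos()),bot.current_ee_pos(),bot.current_joints(),bot.current_opening())
E
```

```text
[358.93500428 241.80487945] [4.77455331e-01 2.50288918e-01 4.41703166e-04] [ 2.58552941e-01  2.98601833e-01  1.83934461e+00 -2.42792239e-05
  1.00374718e+00 -1.43226463e+00] 0.6006017496757713
```

View pics/p8c.png

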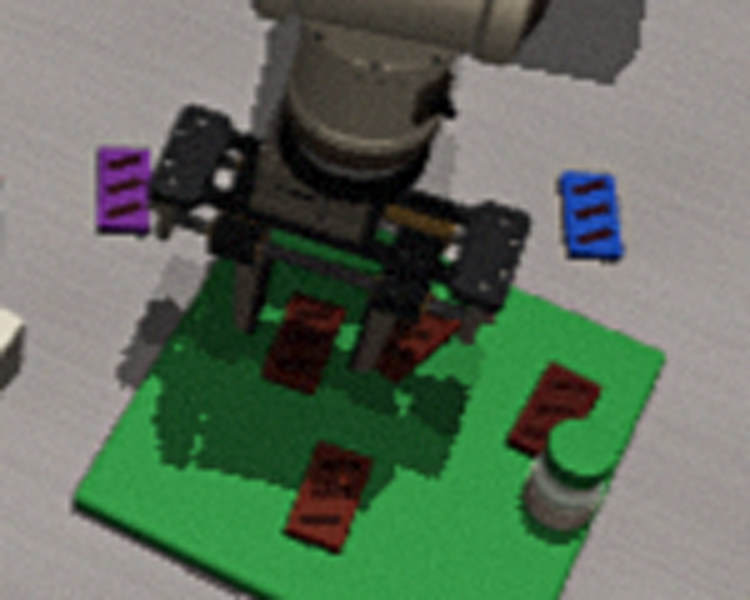

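```bash
python3 - <<'E'
from h import *
yaw=.12;x,y=.4775+.013*np.cos(yaw),.2503+.013*np.sin(yaw);a=jaw(yaw+np.pi/2)
bot.line_to([.4775,.2503,.05],max_speed=.2);bot.set_gripper(.5)
bot.line_to([x,y,.05]);bot.line_to([x,y,.006],max_speed=.15)
z=.006
while z>-.022:
    z-=.0015;bot.line_to([x,y,z],max_speed=.03);f=bot.current_contact_force();print(round(z,4),np.round(f,1),round(bot.current_ee_pos()[2],4))
    if f[2]>4: break
crops('p9.png',(180,290,130,250),(190,310,310,440))
E
```

```text
0.0045 [ 0.3 -0.6 -0.2] 0.0055
0.003 [ 0.4  0.6 -0.8] 0.0031
0.0015 [-0.9  0.2 -0.1] 0.0013
0.0 [-1.2 -0.6 -0.5] -0.0001
-0.0015 [-0.   0.1 -0.1] -0.0017
-0.003 [-0.1  0.6 -0.1] -0.0031
-0.0045 [-0.7 -1.1 -0.2] -0.0046
-0.006 [ 0.4 -0.2 -0.7] -0.0061
-0.0075 [ 0.3 -0.2  0.6] -0.0076
-0.009 [ 0.1  0.1 -0.2] -0.0091
-0.0105 [-2.6 -0.5  6.1] -0.0096
```

View pics/p9.png

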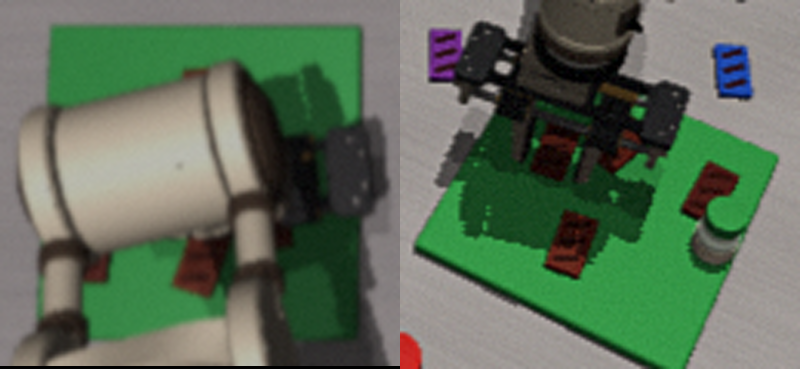

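```bash
python3 - <<'E'
from h import *
p=np.array(bot.current_ee_pos());p[2]=-.0055
bot.line_to(p,max_speed=.05);st()
bot.set_gripper(0,25);st()
bot.line_to([p[0],p[1],.1],max_speed=.12);st()
crops('p10.png',(180,290,130,250),(190,310,310,440))
E
```

```text
t 36.3 p [ 0.4911  0.2521 -0.0051] F [ 0.8  0.1 -0.4] op 0.501
t 36.7 p [ 0.4905  0.2519 -0.0057] F [-0.1  0.3 -0.8] op 0.342
t 37.7 p [0.4899 0.2517 0.099 ] F [-0.8  0.3 -0.6] op 0.342
```

View pics/p10.png

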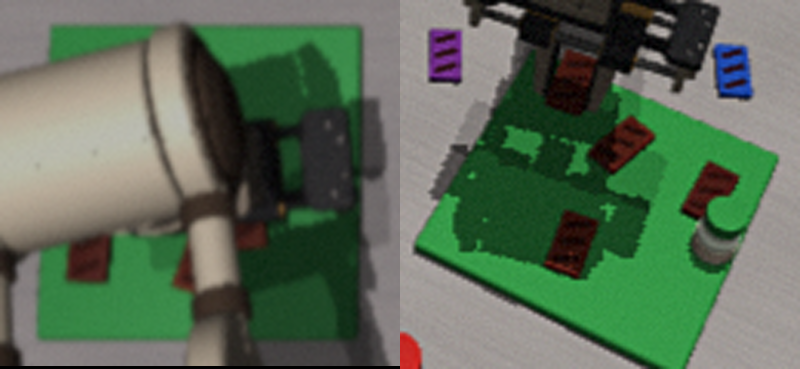

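```bash
python3 - <<'E'
from h import *
a=jaw(.12+np.pi/2); print(a)
a=CY+np.pi/2 if a>0 else CY-np.pi/2
bot.goto(cad(.016,.088,.12),down(a));st()
bot.line_to(cad(.016,.088,.035),max_speed=.1);st()
c=cam('scene','p11.png');cv2.imwrite('pics/p11c.png',cv2.resize(c['pixels'][170:290,195:345],(750,600),interpolation=2))
E
```

```text
1.6907963267948967
t 38.7 p [0.6232 0.0703 0.1194] F [ 0.2  0.4 -1. ] op 0.343
t 39.7 p [0.6249 0.069  0.0359] F [-0.9  0.3 -1.1] op 0.344
```

View pics/p11c.png

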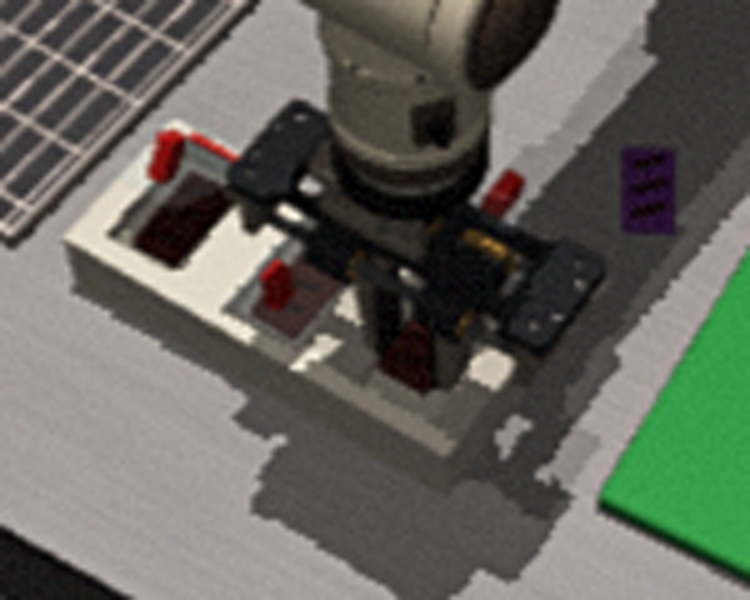

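```bash
python3 - <<'E'
from h import *
c=cam('scene')
for x,y,z in((.033,.104,.057),(.033,.072,.057),(.033,.088,.061)): print((proj(c,cad(x,y,z))-[195,170])*5)
bot.line_to(cad(.016,.088,.0225),max_speed=.05);st()
crops('p12.png')
E
```

```text
[420.25177223 395.35481932]
[370.96255318 367.48278761]
[395.3205525  377.41740845]
t 40.2 p [0.6236 0.0691 0.0218] F [ 0.3 -0.3  0.7] op 0.344
```

View pics/p12.png

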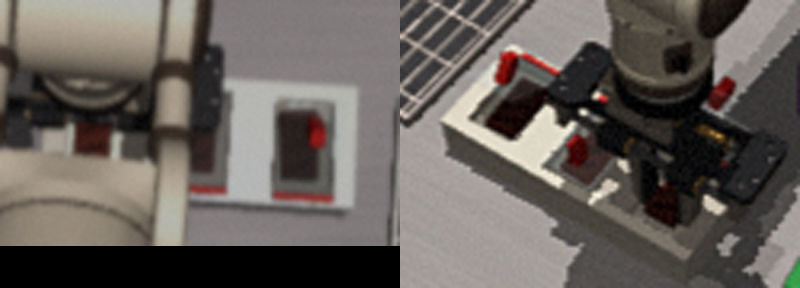

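```bash
python3 - <<'E'
from h import *
z=.0225
while z>.0185:
    z-=.001;bot.line_to(cad(.016,.087,z),max_speed=.03);f=bot.current_contact_force();print(round(z,4),np.round(f,1))
    if f[2]>2.5: break
bot.set_gripper(.5);st()
bot.line_to(cad(.016,.088,.12),max_speed=.15)
bot.goto(cad(.04,-.25,.12),down(jaw(CY+np.pi/2)))
crops('p13.png')
E
```

```text
0.0215 [ 0.7 -0.3 -0.6]
0.0205 [ 0.1  1.  -0.2]
0.0195 [-1.3  0.5  3.3]
t 41.5 p [0.6251 0.0669 0.0204] F [-1.2 -3.1  5.5] op 0.496
```

View pics/p13.png

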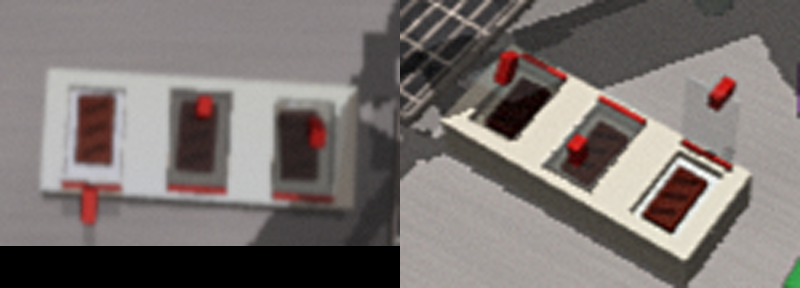

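```bash
cat >> h.py <<'E'
def reds():
    o={}
    for n in('top','scene'):
        c=cam(n);h=cv2.cvtColor(c['pixels'],cv2.COLOR_BGR2HSV)
        m=cv2.inRange(h,(0,150,90),(8,255,255))|cv2.inRange(h,(172,150,90),(180,255,255))
        k,l,s,ce=cv2.connectedComponentsWithStats(m)
        o[n]=(c,[(ce[i].round(1),s[i,4]) for i in range(1,k) if s[i,4]>5 and region(c,[(.5,-.2),(.72,-.2),(.72,.15),(.5,.15)],.07)[int(ce[i][1]),int(ce[i][0])]])
        print(n,o[n][1])
    return o
E
python3 - <<'E'
from h import *
from scipy.optimize import minimize_scalar
o=reds()
ct,cs=o['top'][0],o['scene'][0]
def tabc(i,th): # visible-ish centre of tab
    y=.088*(1-i);l,n=.066,.018
    return cad(-.044+l*np.cos(th)-n*np.sin(th),y,.046+l*np.sin(th)+n*np.cos(th))
for th in(1.3,1.5,1.6,1.7,1.8,1.9,1.95): print(th,proj(ct,tabc(0,th)).round(1),proj(cs,tabc(0,th)).round(1))
for th in(0,.1,.2): print(1,th,proj(ct,tabc(1,th)).round(1),proj(cs,tabc(1,th)).round(1))
for th in(.2,.3,.4,.5,.6,.7): print(2,th,proj(ct,tabc(2,th)).round(1),proj(cs,tabc(2,th)).round(1))
E
```

```text
top [(array([316. , 184.2]), np.int32(33)), (array([282.3, 187.4]), np.int32(14)), (array([352.9, 193.4]), np.int32(36)), (array([282.1, 194.3]), np.int32(14)), (array([277.1, 196.1]), np.int32(8)), (array([281.2, 200.7]), np.int32(6)), (array([278.6, 215.5]), np.int32(49)), (array([314.5, 211. ]), np.int32(14)), (array([343.1, 213.4]), np.int32(8))]
scene [(array([227.4, 199.9]), np.int32(37)), (array([239.8, 200.5]), np.int32(24)), (array([295.5, 207.1]), np.int32(30)), (array([263.8, 213.8]), np.int32(24)), (array([249.9, 224.1]), np.int32(22)), (array([290.3, 227.8]), np.int32(22)), (array([285.2, 238.9]), np.int32(9)), (array([280.3, 244. ]), np.int32(12)), (array([276.4, 248. ]), np.int32(8))]
1.3 [278.5 204.8] [289.8 214.4]
1.5 [278.1 210.5] [292.5 211.2]
1.6 [278.  213.3] [293.8 209.9]
1.7 [277.8 216.1] [295.1 208.8]
1.8 [277.7 218.8] [296.3 207.9]
1.9 [277.5 221.3] [297.4 207.3]
1.95 [277.5 222.6] [298. 207.]
1 0 [314.8 184. ] [249.8 227.1]
1 0.1 [315.  184.3] [250.1 225.2]
1 0.2 [315.1 184.9] [250.6 223.2]
2 0.2 [350.2 187. ] [225.1 209.1]
2 0.3 [350.6 187.9] [225.6 207. ]
2 0.4 [350.9 189.1] [226.2 204.8]
2 0.5 [351.2 190.5] [227.  202.6]
2 0.6 [351.5 192.2] [228.  200.4]
2 0.7 [351.7 194.1] [229.  198.2]
```

```bash
cat >> h.py <<'E'
ZO=-.0247
def lp(i,th,l=.066,n=.026,dz=-.010,dy=0):
    return cad(-.044+l*np.cos(th)-n*np.sin(th),.088*(1-i)+dy,.046+l*np.sin(th)+n*np.cos(th)+dz+ZO)
def swing(i,t0,t1=.03,N=10):
    a=CY+np.pi/2
    bot.set_gripper(.4)
    p=lp(i,t0);bot.goto(p+[0,0,.1],down(a));bot.line_to(p,max_speed=.12);st()
    bot.set_gripper(0,N);st()
    for th in np.linspace(t0,t1,max(3,int((t0-t1)/.12)))[1:]:
        bot.line_to(lp(i,th),max_speed=.07)
    st()
    bot.set_gripper(.4);p=np.array(bot.current_ee_pos());bot.line_to(p+[0,0,.06],max_speed=.2)
def press(i,F=12):
    a=CY+np.pi/2
    bot.set_gripper(0.)
    x,y,_=lp(i,0);z=.078+ZO
    bot.goto([x,y,z+.06],down(a));bot.line_to([x,y,z+.012],max_speed=.15)
    z+=.012
    for k in range(40):
        z-=.001;bot.line_to([x,y,z],max_speed=.03);f=bot.current_contact_force()[2]
        if f>F:break
    print('press',i,'z true',round(z-ZO,4),'F',round(f,1));bot.hold(.3);st()
    bot.line_to([x,y,.14],max_speed=.2)
E
python3 - <<'E'
from h import *
swing(0,1.70)
crops('p14.png')
E
```

```text
t 48.3 p [0.5308 0.0739 0.0743] F [0.6 0.4 0.3] op 0.399
t 48.8 p [0.5302 0.0723 0.0739] F [-1.7 -5.7  2. ] op 0.131
t 52.3 p [0.6295 0.0669 0.039 ] F [-0.3 -5.7 -2.5] op 0.132
```

View pics/p14.png

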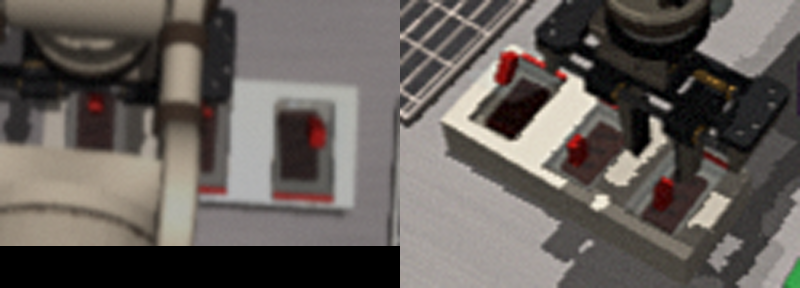

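```bash
python3 - <<'E'
from h import *
press(0);press(1);swing(2,.63);press(2)
bot.goto(cad(.04,-.25,.12),down(CY+np.pi/2))
crops('p15.png');reds();bars('q3')
E
```

```text
press 0 z true 0.075 F 13.8
t 58.8 p [0.6306 0.0687 0.0529] F [-5.9 -0.5 14.6] op 0.005
press 1 z true 0.075 F 14.1
t 64.6 p [ 0.6259 -0.0192  0.0529] F [-5.9  1.  14.3] op 0.004
t 67.4 p [ 0.5936 -0.1057  0.0722] F [ 0.4 -0.1  0.1] op 0.4
t 67.8 p [ 0.5932 -0.1074  0.0718] F [ 0.4 -5.3 -0.1] op 0.13
t 69.0 p [ 0.6198 -0.1088  0.0393] F [-0.9 -5.9 -0.8] op 0.127
press 2 z true 0.075 F 14.9
t 75.5 p [ 0.6212 -0.1072  0.0529] F [-4.9  1.7 14.2] op 0.004
top [(array([280.8, 182.1]), np.int32(33)), (array([316. , 184.2]), np.int32(33)), (array([350.9, 186.2]), np.int32(29)), (array([281., 209.]), np.int32(13)), (array([313.5, 211. ]), np.int32(12)), (array([344., 213.]), np.int32(7))]
scene [(array([239.6, 200.5]), np.int32(23)), (array([224.4, 210.1]), np.int32(21)), (array([263.8, 213.8]), np.int32(24)), (array([250. , 224.3]), np.int32(21)), (array([289.9, 227.9]), np.int32(28)), (array([276.4, 239.2]), np.int32(24))]
top [191.3 211.4] 233 [0.5576 0.3012] yaw 0.107 0.0552 0.0291
top [156.7 252.9] 238 [0.4489 0.3868] yaw -0.053 0.0545 0.0291
top [190.8 256.5] 241 [0.4401 0.2984] yaw -0.317 0.0558 0.0288
scene [381.6 236.6] 188 [0.4445 0.3017] yaw -0.303 0.0593 0.0298
scene [410.2 250.9] 149 [0.4486 0.3878] yaw -0.225 0.0591 0.0244
scene [365.4 269. ] 218 [0.5619 0.3048] yaw 0.116 0.0598 0.0293
```

View pics/p15.png

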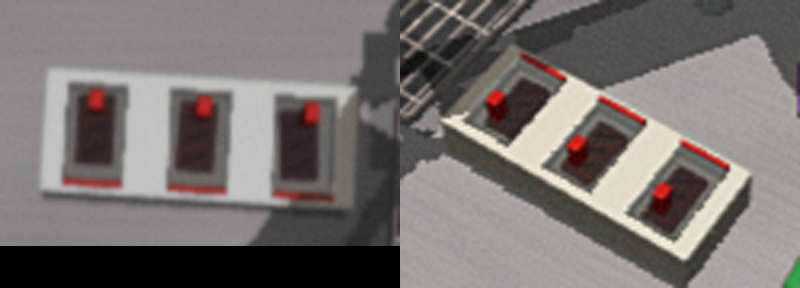

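View pics/q3_top.png

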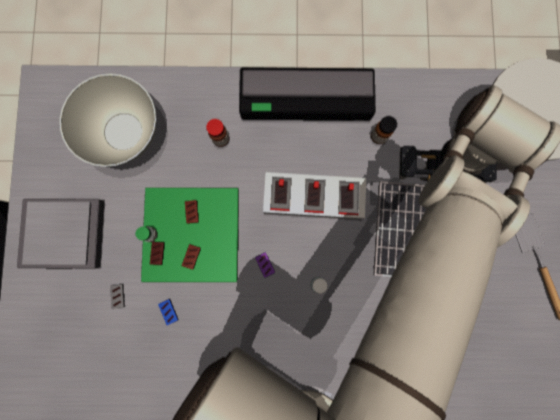

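```bash
python3 - <<'E'
from h import *
import pickle;ct,cs=pickle.load(open('c0.pkl','rb'))
P=[atz(ct,*p,.014) for p in[(382,183),(473,187),(470,283),(375,277)]];print(np.round(P,4),np.mean(P,0))
c=ct
h=cv2.cvtColor(ct['pixels'],cv2.COLOR_BGR2HSV);sub=h[225:245,132:170]
print('cap',atz(ct,144,233.5,.075),'sceneCap',atz(cs,416,259.5,.075))
cv2.imwrite('pics/j.png',np.hstack([cv2.resize(ct['pixels'][215:275,125:185],(400,400),interpolation=2),cv2.resize(cs['pixels'][235:285,385:435],(400,400),interpolation=2)]))
E
```

```text
[[ 0.6393 -0.2035  0.014 ]
 [ 0.6304 -0.4472  0.014 ]
 [ 0.3771 -0.4265  0.014 ]
 [ 0.3907 -0.1796  0.014 ]] [ 0.50936654 -0.31419414  0.014     ]
cap [0.49576631 0.40359798 0.075     ] sceneCap [0.5005498  0.41138524 0.075     ]
```

View pics/j.png

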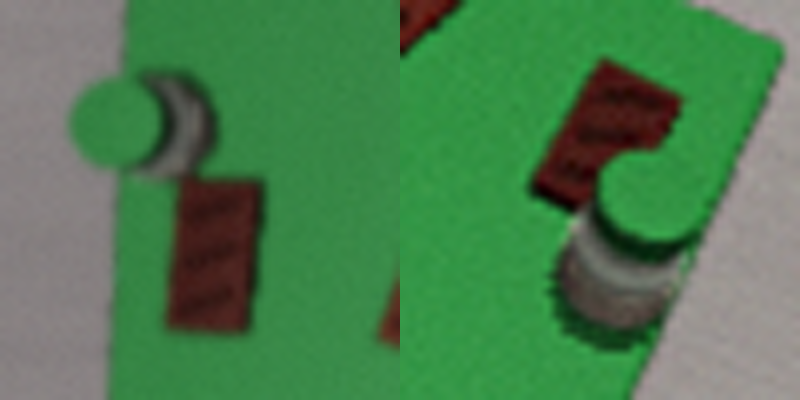

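```bash
cat >> h.py <<'E'
def grab(x,y,yaw,off=0,op=.5,N=30):
    a=jaw(yaw+np.pi/2);x+=off*np.cos(yaw);y+=off*np.sin(yaw)
    bot.set_gripper(op)
    bot.goto([x,y,.1],down(a)); bot.line_to([x,y,.015],max_speed=.2); bot.line_to([x,y,-.0065],max_speed=.06);st()
    bot.set_gripper(0.,N);st()
    bot.line_to([x,y,.11],max_speed=.15);st()
    return .3<bot.current_opening()<.4
def put(x,y,yaw=-.05,bot_z=.004):
    a=jaw(yaw+np.pi/2)
    bot.goto([x,y,.11],down(a));print('held',bot.current_opening())
    bot.line_to([x,y,.01],max_speed=.2)
    zz=.01;zt=bot_z+.003+ZO+.002
    while zz>zt-.004:
        zz=max(zz-.004,zt) if zz>zt+.0001 else zz-.001
        bot.line_to([x,y,zz],max_speed=.04);f=bot.current_contact_force()[2]
        if f>2.5:break
    print('z',zz,'f',round(f,1))
    bot.set_gripper(.48);st()
    bot.line_to([x,y,.11],max_speed=.2)
E
python3 - <<'E'
from h import *
if grab(.5597,.303,.11):
    put(.51,-.375)
    st()
    bars('q4');bot.goto([.51,-.1,.15],down(jaw(np.pi/2)))
    cam('top','q5.png');cam('scene','q5s.png')
E
```

```text
t 82.2 p [ 0.5594  0.3029 -0.0069] F [-0.5  0.9 -0.1] op 0.499
t 82.5 p [ 0.5601  0.3031 -0.0061] F [-0.1 -0.8  1.3] op 0.344
t 83.5 p [0.5588 0.3027 0.1087] F [-0.9  0.6 -1.3] op 0.342
held 0.3418055870465267
z -0.0177 f 3.9
t 90.2 p [ 0.5099 -0.3749 -0.018 ] F [0.4 1.1 0.1] op 0.482
t 91.0 p [ 0.5093 -0.3743  0.1085] F [ 0.6 -0.5 -0.2] op 0.483
top [156.7 252.8] 239 [0.4492 0.3868] yaw -0.034 0.055 0.0292
top [190.8 256.5] 241 [0.4401 0.2984] yaw -0.317 0.0558 0.0288
scene [381.6 236.6] 188 [0.4445 0.3017] yaw -0.303 0.0593 0.0298
scene [410.2 250.9] 149 [0.4488 0.3879] yaw -0.216 0.0597 0.0244
```

View pics/q5.png

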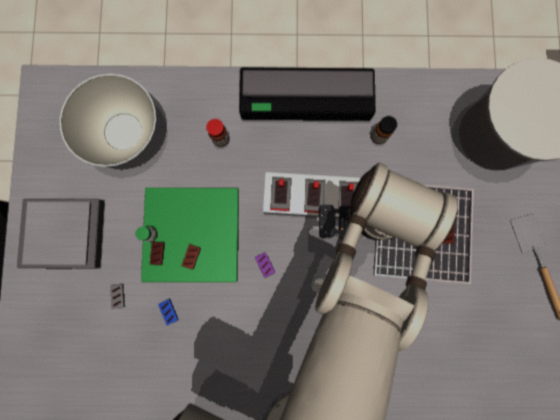

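View pics/q5s.png

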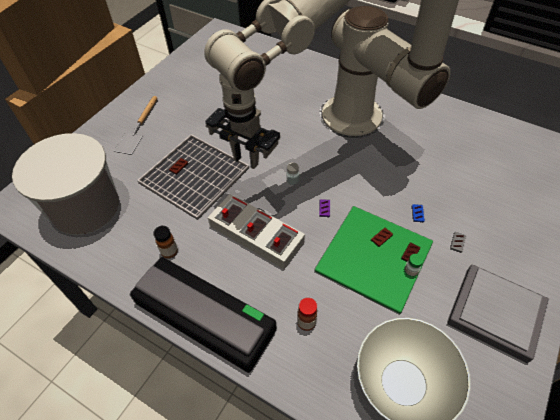

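```bash
python3 - <<'E'
from h import *
if grab(.4423,.300,-.31):
    put(.51,-.31);bars('q6')
E
```

```text
t 96.9 p [ 0.4421  0.2999 -0.0068] F [-0.   1.2 -0.3] op 0.502
t 97.3 p [ 0.4426  0.3001 -0.0062] F [ 0.1 -0.2  1. ] op 0.341
t 98.2 p [0.4415 0.2996 0.1089] F [ 0.3  0.6 -0.8] op 0.343
held 0.33910207858447516
z -0.0177 f 4.3
t 105.3 p [ 0.5099 -0.3099 -0.018 ] F [0.9 0.2 0.3] op 0.483
top [156.6 252.8] 240 [0.4491 0.3869] yaw -0.033 0.0548 0.0294
scene [410.2 250.8] 147 [0.4484 0.3878] yaw -0.234 0.0591 0.0244
```

```bash
python3 - <<'E'
from h import *
if grab(.451,.3885,-.035,off=-.012):
    put(.50,-.245)
    bot.goto([.3,.2,.3],down(0)) if bot.inverse_kinematics([.3,.2,.3],down(0)) is not None else bot.line_to([.45,-.2,.25])
    bot.hold(.3);cam('top','q7.png');cam('scene','q7s.png');st()
    bars(poly=[(.37,-.45),(.65,-.45),(.65,-.18),(.37,-.18)],z=.013)
E
```

```text
t 111.1 p [ 0.4388  0.3888 -0.0068] F [ 0.1 -0.8 -0.2] op 0.497
t 111.5 p [ 0.4393  0.3891 -0.0061] F [-0.1  0.2  1.9] op 0.34
t 112.4 p [0.4382 0.3885 0.1088] F [ 0.1 -0.1 -0.4] op 0.34
held 0.340879326566905
z -0.0177 f 4.3
t 119.3 p [ 0.4999 -0.2449 -0.0179] F [ 0.1  0.  -0.8] op 0.48
t 122.6 p [0.3001 0.1999 0.2999] F [-1.1  0.2 -0.5] op 0.481
top [423.  231.6] 285 [ 0.5099 -0.3092] yaw -0.057 0.0581 0.0341
top [447.5 231.9] 273 [ 0.5097 -0.3742] yaw -0.045 0.0603 0.0315
top [398.5 239.7] 263 [ 0.4881 -0.2439] yaw -0.044 0.0579 0.0312
scene [178.2 165.4] 151 [ 0.5128 -0.3707] yaw 0.014 0.0624 0.0335
scene [194.  173.3] 157 [ 0.514  -0.3062] yaw -0.061 0.0617 0.0337
scene [215.1 176.6] 150 [ 0.4917 -0.2404] yaw -0.028 0.062 0.0322
```

View pics/q7.png

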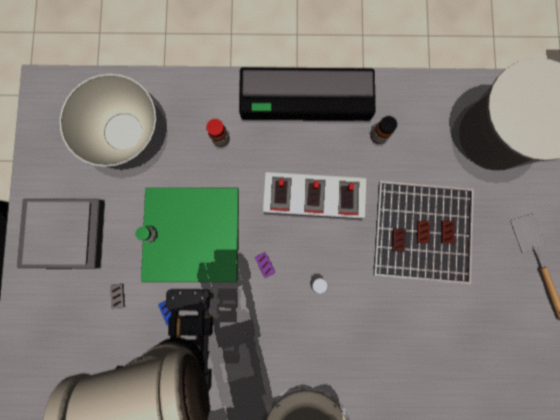

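View pics/q7s.png

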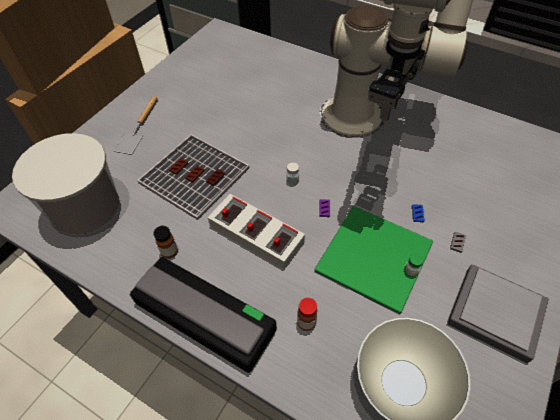

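```bash
python3 - <<'E'
from h import *
crops('q8.png');reds();bot.job_done()
E
```

```text
top [(array([280.9, 182. ]), np.int32(32)), (array([316. , 184.2]), np.int32(33)), (array([350.9, 186.2]), np.int32(29)), (array([281.5, 209. ]), np.int32(12)), (array([315., 211.]), np.int32(13)), (array([347.5, 213. ]), np.int32(14))]
scene [(array([239.2, 200.4]), np.int32(24)), (array([224.4, 210.1]), np.int32(21)), (array([263.8, 213.8]), np.int32(24)), (array([249.8, 224.4]), np.int32(20)), (array([289.9, 227.9]), np.int32(29)), (array([276.4, 239.2]), np.int32(24))]
the job is handed in; nothing more can be done
```

View pics/q8.png

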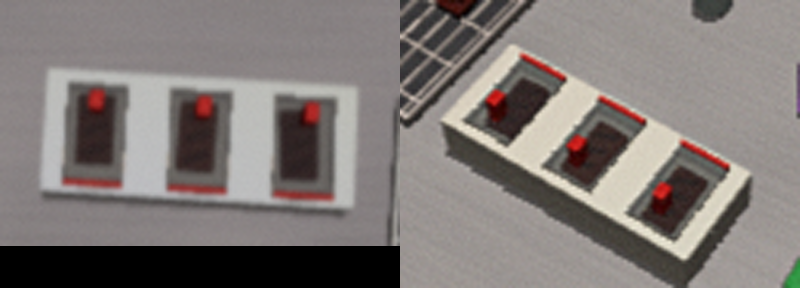

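The job is done and handed in at about 123 s. Only the left well was empty, so I laid one bar from the board flat in it. I then pressed all three lids shut and laid the other three bars side by side in the wire tray.

**Last checks:** In both cameras each well shows one bar under a flat lid, and all three tabs bottomed out at the same height with about 14 N on them. The tray bars are flat, about 65 mm apart and not stacked. The board has nothing left on it but the spice jar. The jars are upright where they stood, and I moved none of the look-alikes.

**Disagreements and misses:**
- **First two grasps missed.** The fingertips sit about 25 mm above the reported TCP, which I found by touching down on the board. The caddy rim matched within 1 mm, so I corrected every height after that.
- **A bar moved on its own.** One bar on the board shifted about 3 cm when the robot had not touched it, probably the knock the task warned of. I located it again before picking it up.
- **The two cameras disagree.** They differ by about 4 mm sideways, and heights from the pair came out about 6 mm lower than the text. I averaged the two views for position and used contact for height.

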